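# Turn an agar dish over on the inverting stand and nest it

### The job

The agar dish lying lid up on the stand's upper deck has to go into the incubator lid down. Without lifting it, push it over the edge and down the ramp, tip it forward so that it lands on its lid on the lower landing, then slide it fully home, lying flat against the back wall of the empty green nest. Leave the finished dish in the blue nest and the cap, the marker and the spatula beside the stand where they are.

Things in the scene. Friction and masses are not known exactly. Their poses are not given: they have to be found in the camera images.
- dish: The dish to turn over: a closed agar dish, a disc 92 mm across, 16 mm thick, about 40 g, lid and base stuck together. Pale, milky lid with a white paper dot in the middle on one face, plain amber on the other. Origin: centre of the disc, 8 mm from either face; its z axis points out through the lid: up at the start (on the upper deck), down when turned over.
- stand: White inverting stand, fixed, 378 mm long, 230 wide. Origin: at bench level, mid-width, on the edge where the lower landing starts. x points from the upper deck down the ramp to the nests, y across, z up. Along x: deck -170.5 to -55.5 mm (top 62 mm up, no rails), ramp to -30, gutter to 0 (floor 7 mm up), dark landing to 207 (top 12 mm up). Blue cheeks, no higher than the deck, end the ramp.
- deck_edge (a point): Middle of the deck's edge, where the steep (65 degrees) metal ramp begins, 62 mm above the bench, at the stand's x = -55.5 mm. Stop pushing as soon as the dish tips, its middle just past the edge: it slides down and stays leaning on the ramp, its foot in the gutter, its upper rim some 25 mm higher than this edge. Pushed on further, it shoots across the gutter and stays lid up.
- gutter (a point): Middle of the gutter's floor, at the stand's x = -15 mm, 7 mm above the bench. A dish leaning here falls forward onto its lid when the back of its upper part, just above deck height, is pushed on beyond upright, to about the stand's x = +15 to +40 mm; its centre then lies about 30 to 60 mm beyond the stand's origin.
- free_nest: Empty green nest on the left or right half of the landing: a U of 10 mm high walls open towards the ramp (its -x), a small green disc on its floor. Origin: on the landing, where the dish's middle lies when touching the back wall. x as the stand's. Back wall's inner face at x = 46 mm; side walls 100 mm apart, x 0 to 46. It is 155 mm beyond the stand's origin, 57 mm off its middle line.
- full_nest: The blue nest, same shape and size as the green one, on the other side of the landing; it holds a dish that is done.
- done_dish: The finished dish, same size as the dish, lying lid down in the blue nest; origin at the centre of the disc. Leave it alone.
- cap: loose blue screw cap, 45 mm across, 26 mm tall, on the bench beside the stand; origin: centre of its underside. Leave it alone.
- marker: white marker pen with a red cap, 135 mm long, 14 mm thick, lying on the bench beside the stand; origin: under its middle. Leave it alone.
- spatula: steel spatula, about 180 mm long, lying on the bench along the robot's side of the stand. Leave it alone.
Things that resemble listed ones, but are neither listed nor needed, are in the scene too. What is shaped like the dish but red is not meant.

How it is judged:
By the outcome, as a careful person would: the job done as asked, in the order asked, and still so for the second after the job is handed in, with the robot touching nothing.
It also fails if it takes over 61 s, if anything falls off the work surface, if the arm or the gripper's body presses on something with over 40 N, if the wrist force passes 120 N, or if a joint passes its speed limit or range.

### The arm

A 7-joint arm with a two-finger parallel gripper is mounted at the origin on the work surface. World frame = base frame: x ahead of the robot, y to its left, z up, the work surface at z = 0. Lengths are in m, angles in rad, forces in N, time in s.
With the tool pointing down it reaches from about 0.425 to 0.875 m from the base axis. Payload 4.7 kg.
Tool frame: the origin (TCP) lies midway between the tips of the shut fingers; the grasp point (between the pads) lies 19 mm behind it; z points along the fingers, x is the direction in which the jaws open and shut, and the axes are right-handed (so a half turn about z gives the same grasp; the last joint's range is limited). The gripper opens to 87 mm and grips with 3 to 60 N. Pads are 19 mm wide; open, the fingers measure 117 mm over their backs; the gripper's body (75 mm by 190 mm) begins 51 mm behind the grasp point.
Start: joints at [1.148, 0.321, -0.07, 1.45, 0.023, 1.371, -0.057], TCP at [0.275, -0.589, 0.223] pointing down, gripper open.
Joint ranges: [-2.86, 2.86], [-0.3, 2.09], [-1.38, 1.24], [0.06, 2.45], [-1.56, 4.7], [0.09, 2.05], [-2.69, 2.69]. Speed limits (rad/s): [2.57, 2.57, 3.14, 3.14, 3.14, 3.14, 3.14].

### API

Orientations are given as a rotation vector (axis times angle).
In Python, from bench import get_state, eyes, ticket gives the robot as it stands.
- The arm moves only by the tool carry_out, never from a script. Its argument "motion" is a list of rows, each a list of 2 entries, a list of its own where there are three numbers: the shift along the world's x, y, z in m, then the turn about the world's z in rad. A call has 1 to 20 rows; each row is the pose to reach, as a shift and turn from the pose commanded when the call began; what a row does not reach only later rows make up. A row lasts 1/10 s, in which the tool goes at most 50 mm and 8.59 degrees, less where a joint would pass 70% of its speed; a pose out of reach is approached as far as the arm can. A call with a gripper value outside its range is refused whole. "grip" is the gripper command: -1 is fully open, 1 is shut, values between are in proportion, set as the call begins (left out, the last holds). The fingers move at their own pace and stop on an object; "squeeze" is the grip in N (left out, the last holds). Time passes only in rows, so rows that repeat a pose let the fingers close. It gives the time, the measured TCP pose, the force and the opening at its end, in the units of the state.
- get_state(): the state, without advancing time (a new reading comes with each control period).
- eyes.get_image(name): name is "scene" or "top"; returns a dict with "pixels" (400x640x3 uint8, blue, green, red), "mtx" (3x3 intrinsics, pixels), "extrinsics" (4x4, takes a point from camera to world coordinates). Camera axes: x right, y down, z forward; pixel columns grow to the right and rows downward; lengths in m; the calibration is good to about 2 mm. A picture is of the moment at which its call begins. There is no depth.
- ticket.close_job(): hands the job in, once; it reports no verdict.
The state is a dict: "time": time; "joint_positions": joint angles; "qd": joint speeds; "joint_torque": joint torques, N m; "position": TCP position; "tool_rot": TCP orientation; "ft_force": force on the tool from outside, world axes, zero at the start; "torque": the same for the moment, N m; "grip_width": opening from 0.0 (shut) to 1.0 (fully open).
Only numpy, scipy, OpenCV 4.12 (cv2) and the standard library are available. Lean on these libraries where they do the work, as an engineer would, in place of code of your own. Each camera call takes 0.05 s, during which the arm holds its last target. There are 200 camera calls.

## Working session

There is one attempt and no reset: what is moved stays moved. The work goes in short steps, Python scripts to look and compute and a tool call to move; the robot and the scene stay as the last step left them, time stands still between calls to the robot, and variables do not carry over. Pictures are saved under pics/ and viewed, about 8 in all and at most 12, crops included, and the job is handed in when it is done.

Besides the shell and the picture viewer there is one more tool, called after "Emit:" as name(argument=value, ...) on one line, values as JSON. carry_out: Moves the arm, as the interface text tells. Its arguments: {"type":"object","properties":{"motion":{"type":"array","items":{"type":"array"}},"grip":{"type":"number"},"squeeze":{"type":"number"}},"required":["motion"]}

```bash
mkdir -p pics; cat > h.py <<'E'
import numpy as np, cv2
from bench import get_state, eyes, ticket
def snap(n,f=None):
    d=eyes.get_image(n)
    if f: cv2.imwrite('pics/'+f,d['pixels'])
    return d
def ray(d,u,v,z):
    K=np.array(d['mtx']);T=np.array(d['extrinsics'])
    r=T[:3,:3]@np.linalg.solve(K,[u,v,1.]);o=T[:3,3]
    return o+r*(z-o[2])/r[2]
def proj(d,p):
    T=np.linalg.inv(np.array(d['extrinsics']));q=np.array(d['mtx'])@(T[:3,:3]@np.array(p)+T[:3,3]);return q[:2]/q[2]
E
python3 - <<'E'
from h import *
s=get_state();print(s['time'],s['position'],s['tool_rot'],s['grip_width'])
for n in('top','scene'):
    d=snap(n,n+'0.png');print(n,np.array(d['extrinsics']).round(3).tolist(),d['mtx'])
E
```

```text
0.0 [ 0.27470249 -0.58847807  0.2214624 ] [-2.64921686  1.68675406  0.00265689] 0.9973375895767528
top [[-0.008, -0.994, 0.109, 0.442], [-1.0, 0.011, 0.025, 0.098], [-0.026, -0.109, -0.994, 1.052], [0.0, 0.0, 0.0, 1.0]] [[473.05501488   0.         319.64979749]
 [  0.         473.05501488 209.67908029]
 [  0.           0.           1.        ]]
scene [[-0.179, 0.779, -0.601, 1.048], [0.984, 0.132, -0.122, 0.187], [-0.015, -0.613, -0.79, 0.714], [0.0, 0.0, 0.0, 1.0]] [[486.06960378   0.         326.90598853]
 [  0.         486.06960378 199.25485682]
 [  0.           0.           1.        ]]
```

View pics/top0.png

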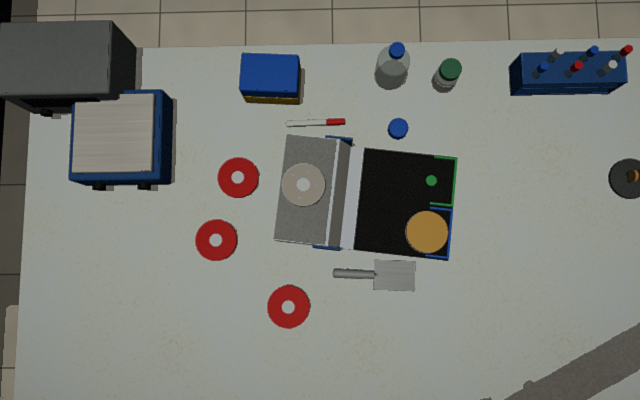

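View pics/scene0.png

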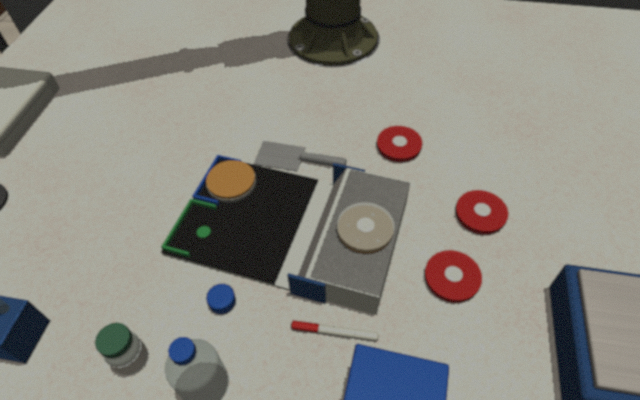

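The top view shows the dish at (303,184) on the deck, the green nest disc at (431,181) and the blue nest with its dish at (427,232). The landing's near corners are around (365,149) and (354,249), and stand +x points roughly along world -y.

```bash
cat >> h.py <<'E'
def blob(m,lo=30):
    c,_=cv2.findContours(m.astype(np.uint8),cv2.RETR_EXTERNAL,cv2.CHAIN_APPROX_NONE)
    return sorted([k for k in c if cv2.contourArea(k)>lo],key=cv2.contourArea)[::-1]
E
python3 - <<'E'
from h import *
d=snap('top');im=d['pixels'];hsv=cv2.cvtColor(im,cv2.COLOR_BGR2HSV);H,S,V=cv2.split(hsv)
roi=np.zeros(H.shape,bool);roi[120:265,265:470]=1
dk=blob(roi&(V<60)&(S<120))[0]
e=cv2.approxPolyDP(dk,4,True)[:,0];print('dark',e.tolist())
# left edge line: leftmost dark px per row
p=dk[:,0];rows=range(155,243);L=np.array([[p[p[:,1]==r,0].min(),r] for r in rows],float)
W=np.array([ray(d,u-.5,v,.012)[:2] for u,v in L])
vx,vy,x0,y0=cv2.fitLine(W.astype(np.float32),cv2.DIST_HUBER,0,.01,.01).ravel();print('edge dir',vx,vy,x0,y0)
for u,v in e: print((u,v),ray(d,u,v,.012).round(4)[:2])
g=blob(roi&(H>45)&(H<80)&(S>100)&(V>50),10)
for c in g:
    (u,v),r=cv2.minEnclosingCircle(c);print('green',u,v,r,ray(d,u,v,.012).round(4)[:2])
a=blob(roi&(H>8)&(H<25)&(S>120)&(V>120))[0];(u,v),r=cv2.minEnclosingCircle(a);print('amber',u,v,r,ray(d,u,v,.028).round(4)[:2])
print('dish hsv',hsv[190,290],'deck',hsv[220,300])
m=roi&(S>30)&(H<30)&(V>100);m[:, 340:]=0
for c in blob(m)[:2]:
    (u,v),r=cv2.minEnclosingCircle(c);q=ray(d,u,v,.078);print('dish',u,v,r,q.round(4), np.linalg.norm(ray(d,u+r,v,.078)-q))
w=roi&(V>200);w[:,340:]=0
for c in blob(w,20)[:3]: (u,v),r=cv2.minEnclosingCircle(c);print('dot',u,v,r,ray(d,u,v,.078).round(4))
E
```

```text
dark [[365, 148], [354, 249], [446, 260], [423, 257], [426, 253], [409, 245], [404, 229], [414, 213], [432, 210], [429, 201], [449, 203], [453, 161]]
edge dir 0.9924286 -0.12282276 0.58110803 0.037243973
(np.int32(365), np.int32(148)) [0.6947 0.0217]
(np.int32(354), np.int32(249)) [0.4695 0.0498]
(np.int32(446), np.int32(260)) [ 0.4439 -0.1493]
(np.int32(423), np.int32(257)) [ 0.4508 -0.0998]
(np.int32(426), np.int32(253)) [ 0.4594 -0.1066]
(np.int32(409), np.int32(245)) [ 0.4771 -0.0702]
(np.int32(404), np.int32(229)) [ 0.5122 -0.0603]
(np.int32(414), np.int32(213)) [ 0.5473 -0.0832]
(np.int32(432), np.int32(210)) [ 0.5535 -0.1227]
(np.int32(429), np.int32(201)) [ 0.5735 -0.1168]
(np.int32(449), np.int32(203)) [ 0.5686 -0.1604]
(np.int32(453), np.int32(161)) [ 0.6624 -0.1728]
green 443.0 181.0 26.570758819580078 [ 0.6177 -0.1491]
green 430.8999938964844 179.89999389648438 5.515541076660156 [ 0.6205 -0.1226]
amber 426.81817626953125 231.3030242919922 20.6685733795166 [ 0.5057 -0.1067]
dish hsv [ 21  33 131] deck [ 36  13 102]
dish 302.956298828125 185.21844482421875 20.97098731994629 [0.6012 0.1571 0.078 ] 0.043747124530069986
dish 332.5 121.5 6.670932292938232 [0.7368 0.0941 0.078 ] 0.014091147313893502
```

Stand origin is about (0.5815, 0.0325), with x = (-0.123, -0.992) and y = (0.992, -0.123). Check: the green disc comes out at stand (152–155, 57), which agrees. The dish sits at stand (-126, +4), 78 mm high and 87 mm across by mask, so it is close to the given size. Next I move behind the dish, with the jaws along stand y and 50 mm open.

Emit:
carry_out(motion=[[[0.335,0.814,0],1.012],[[0.335,0.814,0],1.012],[[0.335,0.814,0],1.012],[[0.335,0.814,0],1.012],[[0.335,0.814,0],1.012],[[0.335,0.814,0],1.012],[[0.335,0.814,0],1.012],[[0.335,0.814,0],1.012],[[0.335,0.814,0],1.012],[[0.335,0.814,0],1.012],[[0.335,0.814,0],1.012],[[0.335,0.814,0],1.012],[[0.335,0.814,0],1.012],[[0.335,0.814,0],1.012],[[0.335,0.814,0],1.012],[[0.335,0.814,0],1.012],[[0.335,0.814,0],1.012],[[0.335,0.814,0],1.012],[[0.335,0.814,0],1.012],[[0.335,0.814,0],1.012]], grip=-0.15)

```text
time: 2.15
position: [0.6095, 0.2255, 0.2218]
tool_rot: [3.135, -0.189, -0.002]
ft_force: [-0.8, -0.9, -0.2]
grip_width: 0.574
```

Emit:
carry_out(motion=[[[0,0,-0.05],0],[[0,0,-0.1],0],[[0,0,-0.14],0],[[0,0,-0.153],0],[[0,0,-0.153],0],[[0,0,-0.153],0]])

```text
time: 2.75
position: [0.6114, 0.2248, 0.0718]
tool_rot: [-3.135, 0.193, -0.005]
ft_force: [0.4, -0.6, 0.4]
grip_width: 0.576
```

```bash
python3 - <<'E'
from h import *
d=snap('top');cv2.imwrite('pics/b1.png',cv2.resize(d['pixels'][100:280,240:480],None,fx=3,fy=3));print(get_state()['position'],get_state()['ft_force'])
E
```

```text
[0.61179041 0.22533298 0.07251422] [ 0.26806897  0.0322405  -0.18558005]
```

View pics/b1.png

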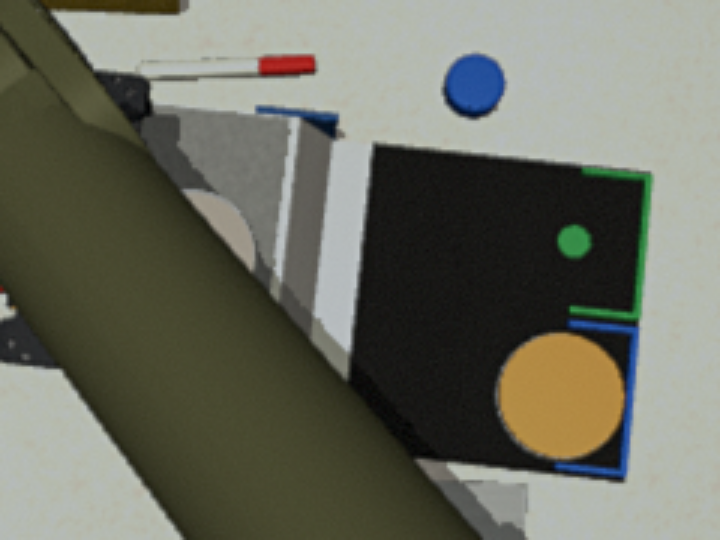

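Emit:
carry_out(motion=[[[-0.001,0,-0.004],0],[[-0.002,-0.01,-0.004],0],[[-0.003,-0.02,-0.004],0],[[-0.004,-0.028,-0.004],0],[[-0.005,-0.036,-0.004],0],[[-0.006,-0.044,-0.004],0],[[-0.007,-0.052,-0.004],0],[[-0.008,-0.06,-0.004],0],[[-0.009,-0.067,-0.004],0],[[-0.01,-0.073,-0.004],0],[[-0.01,-0.077,-0.004],0],[[-0.01,-0.079,-0.004],0],[[-0.01,-0.079,-0.004],0]])

```text
time: 4.1
position: [0.6, 0.1456, 0.0655]
tool_rot: [3.135, -0.192, 0.0]
ft_force: [-0.6, -0.7, -0.0]
grip_width: 0.571
```

```bash
python3 - <<'E'
from h import *
print(get_state()['position'])
d=snap('scene');cv2.imwrite('pics/b2.png',cv2.resize(d['pixels'][120:320,150:450],None,fx=2.5,fy=2.5))
E
```

```text
[0.59999009 0.14564967 0.06553514]
```

View pics/b2.png

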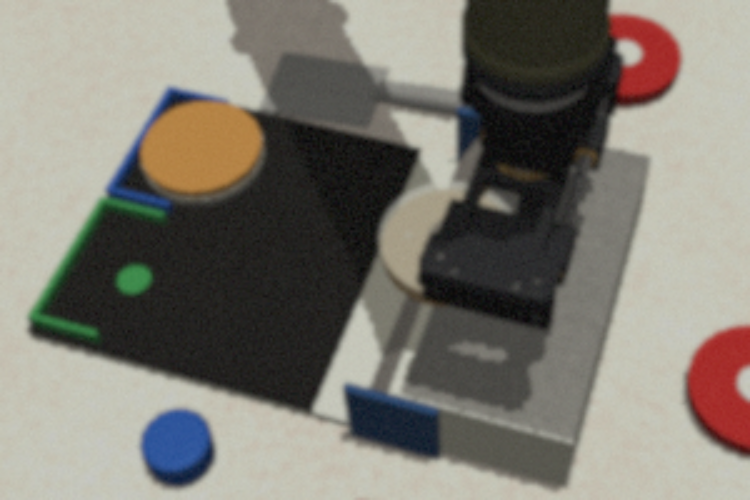

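The dish is still flat with its leading rim past the edge, at about scene pixel (302,214). I'll measure that rim while creeping on.

Emit:
carry_out(motion=[[[0,-0.002,0],0],[[0,-0.004,0],0],[[-0.001,-0.006,0],0],[[-0.001,-0.008,0],0],[[-0.001,-0.008,0],0]])

```text
time: 4.65
position: [0.599, 0.1375, 0.0655]
tool_rot: [3.135, -0.192, -0.0]
ft_force: [-0.1, -0.5, -0.4]
grip_width: 0.57
```

```bash
cat >> h.py <<'E'
O=np.array([.5815,.0325]);X=np.array([-.123,-.992]);Y=np.array([.992,-.123])
def st(p): p=np.array(p[:2])-O; return np.array([p@X,p@Y]).round(4)
def wd(x,y): return O+x*X+y*Y
def rim(f=None):
    d=snap('scene',f);hsv=cv2.cvtColor(d['pixels'],cv2.COLOR_BGR2HSV);H,S,V=cv2.split(hsv)
    m=(S>28)&(S<120)&(H>8)&(H<30)&(V>110);m[:190]=0;m[300:]=0;m[:,:270]=0;m[:,420:]=0
    print('tcp',st(get_state()['position']),get_state()['position'].round(4))
    for c in blob(m,60)[:2]:
        k=c[:,0];u,v=k[k[:,0].argmin()]
        print('area',cv2.contourArea(c),'bbox',cv2.boundingRect(c),'left',u,v,'at z.078',st(ray(d,u,v,.078)))
E
python3 -c "
from h import *
rim('c3.png')"
```

```text
tcp [-0.1065  0.0044] [0.599  0.1377 0.0656]
area 557.5 bbox (297, 195, 34, 40) left 297 213 at z.078 [-0.0153  0.0168]
```

Emit:
carry_out(motion=[[[0,-0.001,0],0],[[0,-0.002,0],0],[[0,-0.003,0],0],[[0,-0.003,0],0]])

```text
time: 5.1
position: [0.599, 0.1347, 0.0656]
tool_rot: [3.136, -0.192, 0.0]
ft_force: [0.3, 0.0, -0.8]
grip_width: 0.576
```

```bash
python3 -c "
from h import *
rim()"
```

```text
tcp [-0.1037  0.0047] [0.599  0.1349 0.0655]
```

Emit:
carry_out(motion=[[[0,-0.001,0],0],[[0,-0.002,0],0],[[0,-0.002,0],0],[[0,-0.002,0],0]])

```text
time: 5.55
position: [0.599, 0.133, 0.0656]
tool_rot: [3.136, -0.192, 0.0]
ft_force: [0.2, 0.2, 0.4]
grip_width: 0.575
```

```bash
python3 -c "
from h import *
rim()"
```

```text
tcp [-0.1018  0.005 ] [0.599  0.133  0.0656]
```

Nothing passes the mask any more, so the dish has probably tipped. I'll look.

```bash
python3 -c "
from h import *
d=snap('scene');cv2.imwrite('pics/b4.png',cv2.resize(d['pixels'][120:320,150:450],None,fx=2.5,fy=2.5))"
```

```text
(no output)
```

View pics/b4.png

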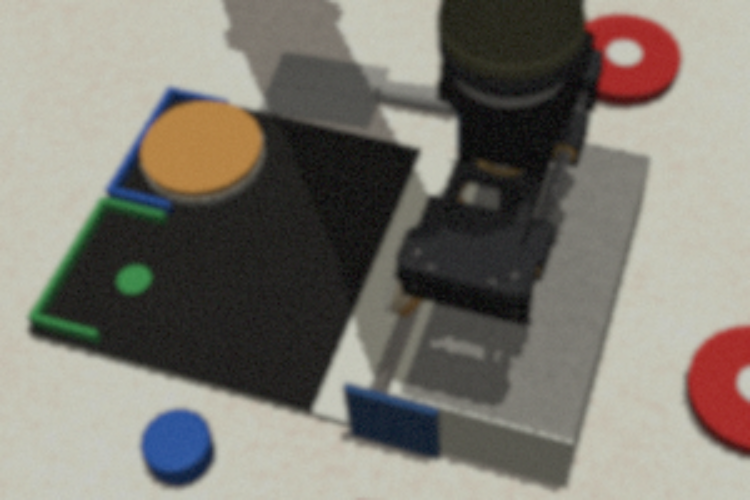

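```bash
python3 -c "
from h import *
d=snap('scene');hsv=cv2.cvtColor(d['pixels'],cv2.COLOR_BGR2HSV);H,S,V=cv2.split(hsv)
m=(S>110)&(H>8)&(H<28)&(V>70);m[:215]=0;m[270:]=0;m[:,:295]=0;m[:,:]&=True
for c in blob(m,3):
    k=c[:,0];print(cv2.boundingRect(c))
    u,v=k[k[:,1].argmax()]
    for z in(.04,.053,.065,.08):print(z,st(ray(d,u,v,z)))
"
```

```text
(311, 240, 7, 6)
0.04 [-0.0474  0.0458]
0.053 [-0.0505  0.0535]
0.065 [-0.0534  0.0606]
0.08 [-0.0571  0.0695]
```

Dish centre comes out at about y = +5, in line with the tool, and it is leaning on the ramp. Now I push it past upright.

Emit:
carry_out(motion=[[[-0.001,-0.008,0],0],[[-0.002,-0.016,0],0],[[-0.003,-0.024,0],0],[[-0.004,-0.03,0],0],[[-0.005,-0.036,0],0],[[-0.005,-0.042,0],0],[[-0.006,-0.048,0],0],[[-0.007,-0.055,0],0],[[-0.008,-0.062,0],0],[[-0.009,-0.069,0],0],[[-0.01,-0.076,0],0],[[-0.01,-0.083,0],0],[[-0.011,-0.09,0],0],[[-0.012,-0.097,0],0],[[-0.013,-0.104,0],0],[[-0.014,-0.111,0],0],[[-0.014,-0.111,0],0],[[-0.014,-0.111,0],0]])

```text
time: 7.5
position: [0.585, 0.0219, 0.0656]
tool_rot: [-3.136, 0.192, -0.0]
ft_force: [0.4, 0.0, 0.1]
grip_width: 0.575
```

```bash
python3 -c "
from h import *
print(st(get_state()['position']))
d=snap('scene');cv2.imwrite('pics/b5.png',cv2.resize(d['pixels'][120:320,150:450],None,fx=2.5,fy=2.5))"
```

```text
[0.0101 0.0048]
```

View pics/b5.png

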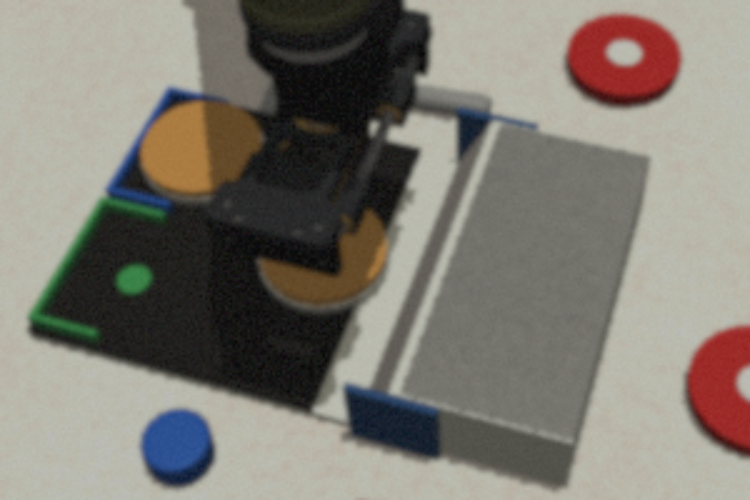

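The dish lies amber side up on the landing, around crop pixel (322,248). Next I lift, move to its -y side, turn 90° and measure it.

Emit:
carry_out(motion=[[[0,0.01,0.04],0],[[0,0.01,0.085],0.1],[[-0.04,0,0.1],0.25],[[-0.084,-0.025,0.1],0.4],[[-0.1,-0.025,0.1],0.55],[[-0.1,-0.025,0.1],0.7],[[-0.1,-0.025,0.1],0.85],[[-0.1,-0.025,0.1],1.0],[[-0.1,-0.025,0.1],1.15],[[-0.1,-0.025,0.1],1.3],[[-0.1,-0.025,0.1],1.45],[[-0.1,-0.025,0.1],1.571],[[-0.1,-0.025,0.1],1.571],[[-0.1,-0.025,0.1],1.571]])

```text
time: 8.95
position: [0.485, -0.0025, 0.1656]
tool_rot: [2.355, 2.079, 0.0]
ft_force: [0.2, -0.8, -0.1]
grip_width: 0.578
```

```bash
cat >> h.py <<'E'
def amber(n,f=None):
    d=snap(n,f);hsv=cv2.cvtColor(d['pixels'],cv2.COLOR_BGR2HSV);H,S,V=cv2.split(hsv)
    m=(H>8)&(H<28)&(S>120)&(V>70);m[:130]=0;m[320:]=0;m[:,:180]=0;m[:,470:]=0
    for c in blob(m,150)[:3]:
        W=np.array([st(ray(d,u,v,.028)) for u,v in c[:,0]])
        (a,b),r=cv2.minEnclosingCircle(W.astype(np.float32)*1000)
        print(n,cv2.boundingRect(c),'stand mm',round(a,1),round(b,1),'r',round(r,1))
E
python3 -c "
from h import *
print(st(get_state()['position']))
amber('scene','s6.png');amber('top','t6.png')"
```

```text
[ 0.0466 -0.0915]
scene (253, 198, 51, 44) stand mm 26.5 3.2 r 46.7
scene (206, 161, 48, 37) stand mm 147.2 -57.6 r 46.8
top (354, 177, 36, 35) stand mm 23.7 5.4 r 44.5
```

Scene puts the done dish 8 mm short (147 against 155), so the turned dish is really at about stand (32, 4). Next I lower behind it on the -y side and push it along +y to the nest's line.

Emit:
carry_out(motion=[[[0.002,0.013,-0.05],0],[[0.002,0.013,-0.1],0],[[0.002,0.013,-0.13],0],[[0.002,0.013,-0.146],0],[[0.002,0.013,-0.146],0],[[0.012,0.012,-0.146],0],[[0.022,0.011,-0.146],0],[[0.032,0.009,-0.146],0],[[0.042,0.008,-0.146],0],[[0.051,0.007,-0.146],0],[[0.059,0.006,-0.146],0],[[0.067,0.005,-0.146],0],[[0.075,0.004,-0.146],0],[[0.082,0.003,-0.146],0],[[0.088,0.002,-0.146],0],[[0.093,0.002,-0.146],0],[[0.096,0.001,-0.146],0],[[0.098,0.001,-0.146],0],[[0.1,0.001,-0.146],0],[[0.1,0.001,-0.146],0]])

```text
time: 11.05
position: [0.5852, -0.002, 0.0197]
tool_rot: [2.352, 2.082, 0.0]
ft_force: [0.1, 0.0, 0.6]
grip_width: 0.579
```

```bash
python3 -c "
from h import *
print(st(get_state()['position']))
amber('scene','s7.png')
d=snap('scene');cv2.imwrite('pics/b7.png',cv2.resize(d['pixels'][120:320,150:450],None,fx=2.5,fy=2.5))"
```

```text
[0.0338 0.0079]
scene (238, 220, 52, 46) stand mm 32.7 55.9 r 45.4
```

View pics/b7.png

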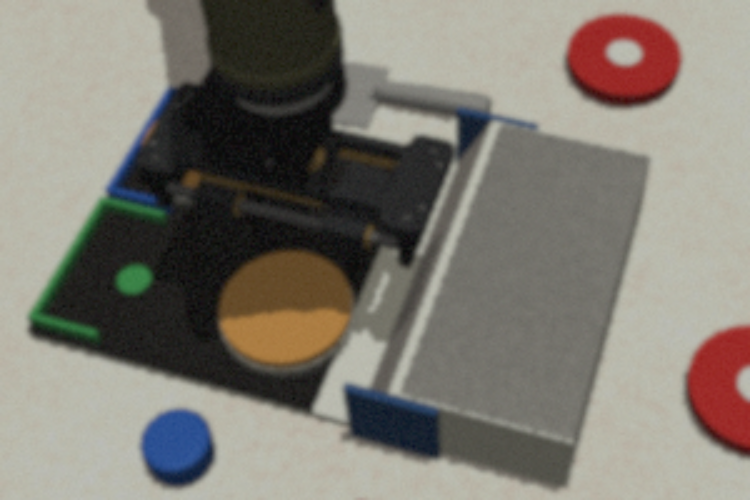

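The dish is lid down with its centre at about stand (35, 56). Next I back off, lift, turn back and set down behind it.

Emit:
carry_out(motion=[[[-0.015,0.002,0.01],0],[[-0.015,0.002,0.055],-0.1],[[-0.01,0.005,0.1],-0.25],[[0.02,0.03,0.1],-0.4],[[0.054,0.048,0.1],-0.55],[[0.054,0.048,0.1],-0.7],[[0.054,0.048,0.1],-0.85],[[0.054,0.048,0.1],-1.0],[[0.054,0.048,0.1],-1.15],[[0.054,0.048,0.1],-1.3],[[0.054,0.048,0.1],-1.45],[[0.054,0.048,0.1],-1.571],[[0.054,0.048,0.1],-1.571],[[0.054,0.048,0.1],-1.571]])

```text
time: 12.55
position: [0.6388, 0.0461, 0.1196]
tool_rot: [3.136, -0.186, 0.0]
ft_force: [0.2, -0.9, 0.0]
grip_width: 0.574
```

```bash
python3 -c "
from h import *
print(st(get_state()['position']),get_state()['tool_rot'])
amber('scene','s8.png');amber('top')"
```

```text
[-0.0206  0.0552] [ 3.13586689e+00 -1.86496140e-01  9.43693061e-05]
scene (206, 161, 48, 37) stand mm 147.6 -57.1 r 46.6
scene (238, 233, 51, 33) stand mm 34.2 59.1 r 44.2
```

Emit:
carry_out(motion=[[[0.002,0,-0.05],0],[[0.002,0,-0.085],0],[[0.002,0,-0.1],0],[[0.002,0,-0.1],0],[[0.001,-0.008,-0.1],0],[[0,-0.016,-0.1],0],[[-0.001,-0.024,-0.1],0],[[-0.002,-0.032,-0.1],0],[[-0.003,-0.04,-0.1],0],[[-0.004,-0.048,-0.1],0],[[-0.005,-0.056,-0.1],0],[[-0.006,-0.064,-0.1],0],[[-0.007,-0.072,-0.1],0],[[-0.008,-0.08,-0.1],0],[[-0.009,-0.088,-0.1],0],[[-0.01,-0.095,-0.1],0],[[-0.011,-0.102,-0.1],0],[[-0.011,-0.107,-0.1],0],[[-0.012,-0.11,-0.1],0],[[-0.012,-0.11,-0.1],0]])

```text
time: 14.65
position: [0.6268, -0.0647, 0.0195]
tool_rot: [3.135, -0.193, -0.0]
ft_force: [-0.2, 0.3, 0.4]
grip_width: 0.572
```

```bash
python3 -c "
from h import *
print(st(get_state()['position']))
amber('scene')
d=snap('scene');cv2.imwrite('pics/b9.png',cv2.resize(d['pixels'][120:320,150:450],None,fx=2.5,fy=2.5))"
```

```text
[0.0909 0.0569]
```

View pics/b9.png

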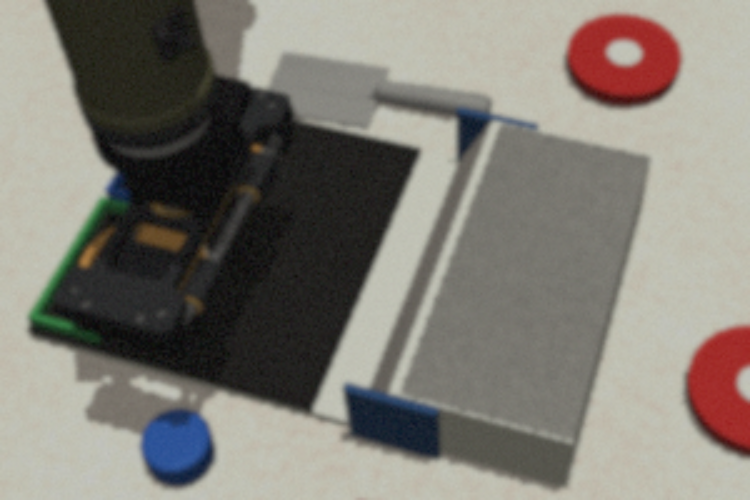

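The dish has entered the nest, with a gap still left to the back wall. I creep on and watch the force.

Emit:
carry_out(motion=[[[0,-0.003,0],0],[[-0.001,-0.006,0],0],[[-0.001,-0.009,0],0],[[-0.001,-0.011,0],0],[[-0.002,-0.013,0],0],[[-0.002,-0.014,0],0],[[-0.002,-0.014,0],0]])

```text
time: 15.45
position: [0.6254, -0.0752, 0.0198]
tool_rot: [-3.133, 0.189, -0.001]
ft_force: [1.3, 4.7, 0.3]
grip_width: 0.573
```

Emit:
carry_out(motion=[[[0,-0.001,0],0],[[0,-0.002,0],0],[[0,-0.002,0],0]])

```text
time: 15.75
position: [0.6255, -0.0754, 0.0198]
tool_rot: [-3.131, 0.187, -0.001]
ft_force: [1.5, 7.4, 0.1]
grip_width: 0.578
```

The tool has stalled and the force rises to 7 N, so the dish is against the back wall. I'll back off, lift clear and check.

Emit:
carry_out(motion=[[[0,0.01,0],0],[[0.003,0.03,0],0],[[0.003,0.05,0.03],0],[[0.003,0.07,0.08],0],[[-0.02,0.11,0.13],0],[[-0.03,0.16,0.18],0],[[-0.03,0.21,0.2],0],[[-0.03,0.26,0.2],0],[[-0.03,0.31,0.2],0],[[-0.03,0.36,0.2],0],[[-0.03,0.4,0.2],0],[[-0.03,0.4,0.2],0],[[-0.03,0.4,0.2],0]])

```text
time: 17.05
position: [0.5923, 0.3262, 0.2194]
tool_rot: [-3.134, 0.178, 0.002]
ft_force: [-0.5, 0.8, -0.0]
grip_width: 0.573
```

```bash
python3 -c "
from h import *
amber('scene');amber('top')
a=snap('scene')['pixels'][120:320,150:450];b=snap('top')['pixels'][110:270,265:470]
a=cv2.resize(a,(750,500))[:330,:400];b=cv2.resize(b[20:,60:],(400,386))[:330]
cv2.imwrite('pics/b10.png',np.hstack([a,b]))"
```

```text
scene (180, 205, 48, 45) stand mm 148.5 56.5 r 46.8
scene (206, 161, 49, 37) stand mm 147.5 -57.3 r 47.3
top (406, 211, 42, 41) stand mm 147.8 -58.2 r 45.3
top (412, 159, 41, 41) stand mm 149.3 56.5 r 45.4
```

View pics/b10.png

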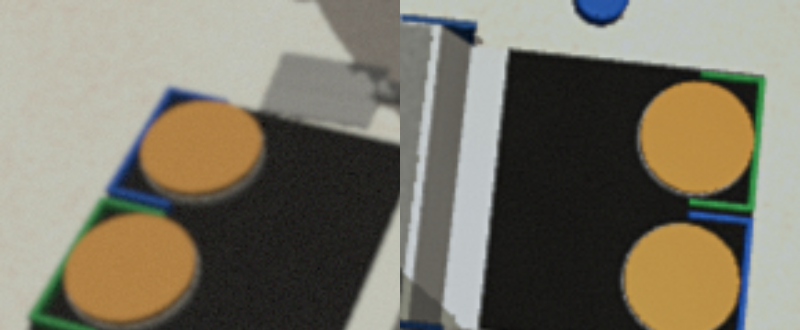

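Both views show the dish lid down between the green walls and touching the back wall, about 1 mm deeper than the finished dish sits in its nest. Handing in.

```bash
python3 -c "
from h import *
print(ticket.close_job())"
```

```text
the job is handed in; nothing more can be done
None
```

The dish is in the green nest, lid down (amber side up) and up against the back wall, and the job is handed in at about 17 s on the robot's clock. I never lifted it: I pushed it over the deck edge, tipped it forward from the ramp onto its lid, slid it across to the nest's line and pushed it home.

- **Against the wall:** the last push stalled, with the force rising to about 7 N.
- **Position:** both cameras then put the dish at about x 149, y 56.5 mm in the stand's frame, 1–1.5 mm deeper than the finished dish in the blue nest.
- **Disagreement:** the nominal nest position is x = 155 mm. The same measurement puts the finished dish at about 148 mm, and my stand origin came from only one or two measurements. I took the 6–7 mm gap as measurement offset.
- **Other items:** I steered clear of the finished dish, cap, marker and spatula and saw no sign that any had moved. Only the finished dish's position was measured; the last crop did not cover all of the others.

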